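# Trip test of a microscope bench's safety cut-out

### The arm

A 6-joint arm with a two-finger parallel gripper is mounted at the origin on the work surface. World frame = base frame: x ahead of the robot, y to its left, z up, the work surface at z = 0. Lengths are in m, angles in degrees, forces in N, time in s.
With the tool pointing down it reaches from about 0.3 to 0.75 m from the base axis. Payload 8.5 kg.
Tool frame: the origin (TCP) lies at the very end of the fingers, on their centre line; the grasp point (between the pads) lies 19 mm behind it; z points along the fingers, y is the line along which they close (so a half turn about z gives the same grasp; the last joint's range is limited). The gripper opens to 85 mm and grips with 20 to 120 N. Pads are 22 mm wide; open, the fingers measure 114 mm over their backs; the gripper's body (76 mm by 85 mm) begins 54 mm behind the grasp point. The pads swing forward as they close: fully open they stand 13 mm farther back than shut.
Start: joints at [-86.763, 21.807, 74.336, -0, 83.858, -12.336], TCP at [0.148, -0.53, 0.231] pointing down, gripper open.
Joint ranges: [-178.18, 178.18], [-50.72, 133.34], [12.68, 142.11], [-81.47, 261.47], [9.98, 163.14], [-165.26, 165.26]. Speed limits (degrees/s): [136.94, 136.94, 180, 180, 180, 180].

### API

Orientations are given as a 3x3 rotation matrix whose columns are the frame's x, y, z axes.
In Python, from bench import * gives the robot as it stands.
- The arm moves only by the tool carry_out, never from a script. Its argument "targets" is a list of rows, each a list of 7 numbers: the shift along the tool's x, y, z in units of 0.1 m (1.0 is 0.1 m), then the turn, a rotation vector about the tool's x, y, z in units of 90 degrees (1.0 is 90 degrees), then the closure, from -1 (fully open) to 1 (shut). In form: [[tx, ty, tz, ax, ay, az, claw], ...]. A call has 1 to 12 rows; each row is the pose to reach, as a shift and turn from the pose commanded when the call began, along the tool's axes at that moment; what a row does not reach only later rows make up. A row lasts 1/12 s, in which the tool goes at most 41.7 mm and 7.16 degrees, less where a joint would pass 70% of its speed; a pose out of reach is approached as far as the arm can. A call with a number of a shift or a turn outside -1 to 1 is refused whole. A call with a gripper value outside its range is refused whole. The fingers move at their own pace and stop on an object; the grip force is fixed at half the most. Time passes only in rows, so rows that repeat a pose let the fingers close. It gives the time, the measured TCP pose, the force, the opening and the grip force at its end, in the units of the state.
- observe(): the state, without advancing time (a new reading comes with each control period).
- grab_frame(name): name is "scene" or "top" or "wrist"; returns the picture (400x640x3 uint8, red, green, blue); there is no depth.
- camera_info(name): a dict with "K" (3x3 intrinsics, pixels), "dist" ([k1, k2, p1, p2, k3] as OpenCV has them; the pictures are not rectified), "rvec" (rotation vector, rad) and "tvec" (3), from world to camera coordinates, as OpenCV has them. Camera axes: x right, y down, z forward; pixel columns grow to the right and rows downward; lengths in m; the calibration is good to about 2 mm. A picture is of the moment at which its call begins: read the wrist's pose just before it. camera_info takes no time and is no camera call; for the wrist camera it gives the pose at the moment of the call.
- finish_job(): hands the job in; it is judged then, once.
Trained networks look in the newest picture that a camera, given by its name, has taken for a name from the list of things; names that differ only in an ending like _2 or _b are one class to them, and where a whole thing is asked for, a point or a joint stands for the part that bears it (a point fixed in the world has none). Each returns a list of dicts, best first, with "confidence" (0 to 1); they miss things now and then, are a little off and sometimes report something else, mostly with a low value. They report only what shows in the picture. A call takes as long as a camera call. They do not tell look-alikes from the thing itself.
- recognise(camera, target): "point" ([x, y, z] in m, in world coordinates, good to about 4 mm: the middle of the surface that is visible of it).
The state is a dict: "clock": time; "joint_pos": joint angles; "joint_velocities": joint speeds; "tau": joint torques, N m; "ee_pos": TCP position; "ee_rot": TCP orientation; "ft_force": force on the tool from outside, world axes, zero at the start; "torque": the same for the moment, N m; "finger_gap": finger opening in m; "grip_force": force on a finger pad.
Only numpy, scipy, OpenCV 4.12 (cv2) and the standard library are available. Lean on these libraries where they do the work, as an engineer would, in place of code of your own. Each camera call takes 0.05 s, during which the arm holds its last target. There are 200 camera calls.

### The job

Do the trip test of the microscope bench's safety cut-out: pull the orange-handled probe out of the tool stand and press the sunken yellow test button with the probe's tip, not with your fingers, so that the red-gripped lever drops. Hang the probe back upright in its empty tube, fully home on its guard, and lift the lever fully back up so that it stays there. Leave the other tools and the things lying about where they are.

Things in the scene. Friction and masses are not known exactly. Their poses are not given: they have to be found in the camera images.
- cutout: (all sizes in mm) safety cut-out: grey box fixed to the bench, 130 (x) by 160 (y) by 55 high; origin at the centre of its underside, x points away from its front, z up. On top, at y +35, the lever; at x -15, y -40, the test button in its black collar
- lever_knob (a point): (mm) centre of the red grip bar at the end of the lever: a cylinder 15 in diameter and 30 long, lying along the cut-out's y, free on all sides. It swings at a radius of 65 about a hinge line parallel to the cut-out's y, at the cut-out's x +20, z 61, y 35; the steel stem is 8 thick
- lever (a joint): lever angle in rad: 0 = fully up (it leans 0.22 past upright, away from the front, against its stop), 1.2 = dropped (lies to the front, 0.98 from upright). It tips over by its own weight: upright is at 0.22, and it falls to whichever stop it leans to; it takes less than 2 N to move
- test_top (a point): (mm) centre of the top face of the yellow test button, 23 in diameter; its axis is vertical. A fixed black collar round it, 34 outside and 26 inside, rises 8 above this face (the box's top lies 8 below it)
- test (a joint): test button travel in m: 0 = out, 0.006 = fully in; sprung, fully in at about 3.5 N. The lever drops when it is pressed by more than about 3 mm; it can be lifted again once the button is out
- probe: (sizes in mm) test probe with an orange handle: overall 145 long, origin at the tip end, z along it up to the handle's end. Steel shaft 11 in diameter from 0 to 75, with a half-round tip, orange finger guard disc 26 in diameter from 75 to 79, round handle 14 in diameter from 79 to 145; 50 g. It hangs upright in one tube of the stand by its guard
- probe_grip (a point): point on the probe's axis in the middle of its handle, 115 mm from the tip
- stand: (sizes in mm) tool stand fixed to the bench: black base 80 (x) by 160 (y) by 10 and three upright aluminium tubes at y -50, 0 and +50, 25 outside and 17 inside, open tops at 95; origin at the centre of its underside. A tool that is home hangs with its guard on the rim, its tip 20 above the bench; which tube holds which tool varies; tools reach 165 above the bench, the brush 179
- pick: tool with a blue handle in another tube of the stand, same shape and size as the probe, leave alone; origin at its tip
- lensbrush: tool with a black handle and a short grey brush on top (159 mm long in all) in another tube of the stand, otherwise shaped as the probe, leave alone; origin at its tip
- eyepiece: black microscope eyepiece standing on end, 55 tall, 34 wide (mm); leave alone; origin at the centre of its underside
- objective: steel microscope objective with an orange ring, standing, 42 tall, 28 wide (mm); leave alone; origin at the centre of its underside
- oil: amber glass bottle with a black cap, 70 tall, 32 wide (mm); leave alone; origin at the centre of its underside
- dish: shallow white dish, 90 wide, 16 tall (mm); leave alone; origin at the centre of its underside
- jar: clear glass jar with a green lid, 70 tall, 56 wide (mm); leave alone; origin at the centre of its underside
- slidebox: green plastic slide box, 90 x 50 x 30 (mm); leave alone; origin at the centre of its underside
There are look-alikes about, which are no part of the job. What is shaped like the cutout but pink is not meant. What is shaped like the stand but purple is not meant.

How it is judged:
By the outcome, as a careful person would: the job done as asked, in the order asked, and still so for the second after the job is handed in, with the robot touching nothing.
It also fails if it takes over 61 s, if anything falls off the work surface, if the arm or the gripper's body presses on something with over 40 N, if the wrist force passes 120 N, or if a joint passes its speed limit or range.

## Working session

There is one attempt and no reset: what is moved stays moved. The work goes in short steps, Python scripts to look and compute and a tool call to move; the robot and the scene stay as the last step left them, time stands still between calls to the robot, and variables do not carry over. Pictures are saved under pics/ and viewed, at most 10 in all, crops included, and the job is handed in when it is done.

Besides the shell and the picture viewer there is one more tool, called after "Emit:" by a JSON object that holds its "op" and its "data". carry_out: Moves the arm, as the interface text tells. Its arguments: {"type":"object","properties":{"targets":{"type":"array"}},"required":["targets"]}

```bash
mkdir -p pics
python3 - <<'E'
from bench import *
import cv2,numpy as np
for n in("scene","top"):
    im=grab_frame(n); cv2.imwrite(f"pics/{n}0.png",im[:,:,::-1])
    c=camera_info(n); R=cv2.Rodrigues(np.array(c["rvec"]))[0]; print(n,np.round(-R.T@np.array(c["tvec"]).ravel(),3),np.round(R[2],2),np.round(np.array(c["K"])[0],0))
    for t in("probe_grip","lever_knob","test_top","cutout","stand","probe"):
        print(t,[(np.round(d["point"],3).tolist(),round(d["confidence"],2)) for d in recognise(n,t)][:4])
s=observe();print(s["clock"],s["ee_pos"],np.round(s["ee_rot"],3).tolist(),s["finger_gap"])
E
```

```text
scene [1.102 0.628 1.033] [-0.45 -0.49 -0.75] [457.   0. 326.]
probe_grip [([0.577, -0.248, 0.128], 0.54)]
lever_knob [([0.579, 0.269, 0.131], 0.54), ([0.414, -0.108, 0.122], 0.5)]
test_top []
cutout [([0.404, -0.11, 0.056], 0.81), ([0.556, 0.248, 0.055], 0.69)]
stand [([0.591, -0.188, 0.007], 0.69), ([0.588, 0.016, 0.01], 0.69)]
probe []
top [4.090e-01 1.000e-03 1.292e+00] [ 0.09  0.01 -1.  ] [455.   0. 321.]
probe_grip []
lever_knob [([0.413, -0.108, 0.127], 0.57), ([0.571, 0.259, 0.133], 0.55)]
test_top [([0.354, -0.177, 0.062], 0.43)]
cutout [([0.38, -0.143, 0.052], 0.86), ([0.537, 0.225, 0.056], 0.8), ([0.66, -0.418, 0.031], 0.34)]
stand [([0.566, -0.195, 0.012], 0.91), ([0.573, 0.009, 0.008], 0.81)]
probe []
0.7 [ 0.14764619 -0.52978207  0.23131403] [[0.963, 0.268, 0.0], [0.268, -0.963, 0.0], [0.0, -0.0, -1.0]] 0.08574454580513396
```

View pics/scene0.png

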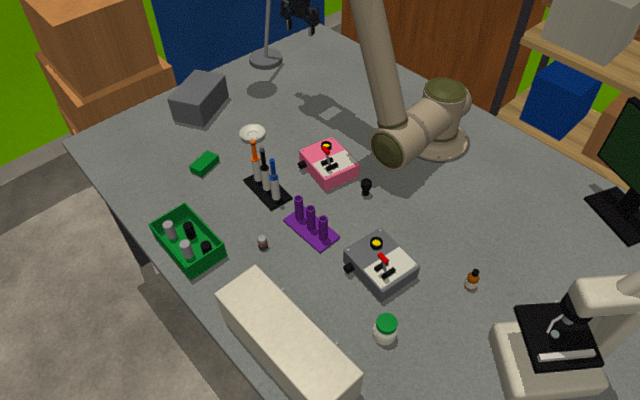

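View pics/top0.png

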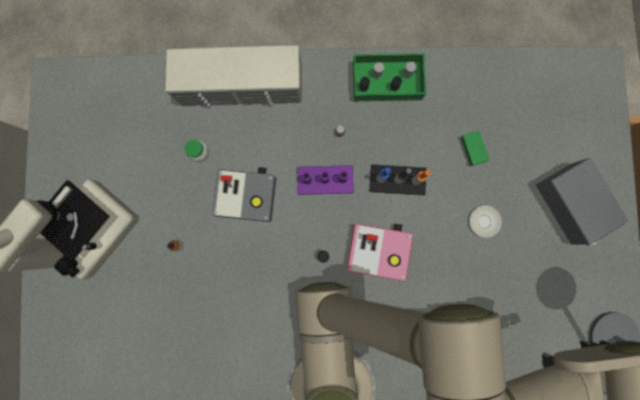

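The scene picture shows these candidates:
- **Orange-handled probe:** (254,150), in the black stand, with black (263,160) and blue (274,172) tools beside it. In the top view it is at (424,175).
- **Stand:** the black one at (268,190). The purple look-alike is at (311,229).
- **Cut-out:** the grey one at (381,265), with its button at (376,243) and lever at (383,258). The pink look-alike is at (329,163).

I choose the orange tool in the black stand and the grey box. Next I'll check the choice in a close crop and triangulate.

```bash
cat > h.py <<'E'
from bench import *
import cv2,numpy as np
def ray(c,uv):
    K=np.array(c["K"],float);R=cv2.Rodrigues(np.array(c["rvec"],float))[0];t=np.array(c["tvec"],float).ravel()
    p=cv2.undistortPoints(np.array([[uv]],float),K,np.array(c["dist"],float))[0,0]
    d=R.T@np.array([p[0],p[1],1]);return -R.T@t,d/np.linalg.norm(d)
def tri(obs):
    A=np.zeros((3,3));b=np.zeros(3)
    for c,uv in obs:
        o,d=ray(c,uv);M=np.eye(3)-np.outer(d,d);A+=M;b+=M@o
    X=np.linalg.solve(A,b);
    return X,[float(np.linalg.norm(np.cross(X-ray(c,uv)[0],ray(c,uv)[1]))) for c,uv in obs]
def atz(c,uv,z):
    o,d=ray(c,uv);return o+d*(z-o[2])/d[2]
def proj(c,X): return cv2.projectPoints(np.array(X,float).reshape(-1,1,3),np.array(c["rvec"],float),np.array(c["tvec"],float),np.array(c["K"],float),np.array(c["dist"],float))[0][:,0]
COL={"orange":((6,150,120),(14,255,255)),"yellow":((22,150,120),(33,255,255)),"red":((0,170,90),(4,255,255)),"blue":((100,140,70),(118,255,255))}
def blobs(im,col,mn=8):
    h=cv2.cvtColor(im,cv2.COLOR_RGB2HSV);m=cv2.inRange(h,*COL[col])
    n,l,s,ce=cv2.connectedComponentsWithStats(m)
    return [(s[i].tolist(),np.round(ce[i],1).tolist()) for i in range(1,n) if s[i][4]>=mn]
E
python3 - <<'E'
from h import *
S=cv2.imread("pics/scene0.png");T=cv2.imread("pics/top0.png")
for n,i in(("S",S),("T",T)):
    for c in COL: print(n,c,blobs(i[:,:,::-1].copy(),c))
a=cv2.resize(S[130:215,230:300],None,fx=5,fy=5,interpolation=2);b=cv2.resize(S[220:305,335:425],None,fx=5,fy=5,interpolation=2)
cv2.imwrite("pics/crop.png",np.hstack([a,b]))
E
```

```text
S orange [([37, 0, 6, 3, 9], [39.3, 1.0]), ([59, 1, 5, 8, 11], [60.8, 5.3]), ([66, 0, 16, 17, 43], [73.1, 7.7]), ([86, 0, 5, 5, 8], [87.6, 1.9]), ([104, 0, 18, 6, 35], [111.4, 1.7]), ([34, 4, 10, 7, 21], [38.8, 7.3]), ([45, 4, 6, 5, 9], [47.2, 6.0]), ([80, 4, 6, 7, 12], [82.5, 6.8]), ([92, 4, 5, 5, 9], [93.7, 6.0]), ([85, 8, 8, 4, 15], [87.7, 9.4]), ([37, 11, 6, 3, 9], [39.6, 11.8]), ([80, 11, 6, 5, 8], [82.1, 13.5]), ([74, 13, 7, 6, 16], [76.8, 15.1]), ([49, 15, 14, 10, 53], [55.1, 19.2]), ([36, 51, 7, 5, 11], [39.2, 52.8]), ([38, 56, 10, 6, 15], [42.3, 58.4]), ([158, 57, 3, 4, 8], [158.9, 58.2]), ([160, 60, 7, 6, 12], [162.5, 62.7]), ([164, 65, 5, 4, 9], [166.3, 66.1]), ([158, 67, 7, 4, 12], [160.7, 68.3]), ([47, 70, 8, 8, 13], [51.7, 73.5]), ([147, 72, 6, 4, 8], [149.6, 73.2]), ([56, 76, 5, 5, 10], [57.3, 77.6]), ([123, 78, 8, 6, 16], [126.7, 80.9]), ([102, 88, 6, 6, 11], [105.1, 90.5]), ([69, 90, 5, 6, 11], [70.6, 92.1]), ([617, 93, 8, 8, 19], [620.2, 96.3]), ([83, 97, 7, 5, 15], [86.6, 99.2]), ([622, 98, 4, 5, 10], [623.1, 99.9]), ([605, 101, 16, 11, 38], [612.7, 105.4]), ([614,
[... 163 characters left out ...]
 ([372, 240, 9, 6, 41], [376.0, 242.4])]
S red [([322, 146, 7, 9, 34], [325.2, 149.9]), ([378, 252, 10, 12, 63], [382.5, 257.4])]
S blue [([151, 0, 115, 85, 5509], [207.9, 31.7]), ([268, 0, 40, 44, 586], [281.5, 24.0]), ([310, 0, 14, 24, 136], [318.9, 8.2]), ([520, 61, 82, 79, 3915], [558.9, 98.9]), ([270, 158, 5, 16, 58], [272.2, 165.7]), ([269, 174, 9, 7, 33], [273.4, 177.3])]
T orange [([418, 171, 8, 11, 42], [421.0, 176.6]), ([425, 170, 5, 6, 20], [426.7, 172.5])]
T yellow [([252, 198, 9, 8, 58], [256.0, 201.4]), ([390, 256, 9, 9, 53], [394.1, 259.9])]
T red [([222, 176, 9, 5, 32], [225.9, 178.0]), ([366, 235, 11, 5, 34], [371.3, 237.1])]
T blue [([381, 168, 10, 11, 65], [385.6, 172.5])]
```

View pics/crop.png

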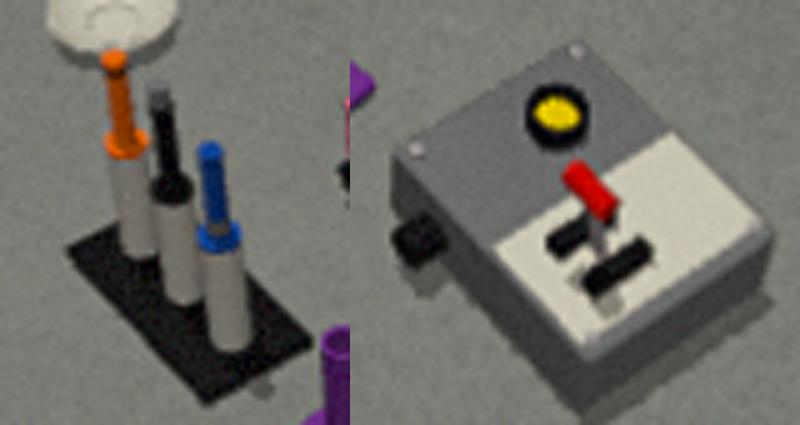

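The left crop shows the orange probe with its guard on the rim of the black stand's end tube: handle end about scene (253,141), guard (255,158). The right crop shows the grey cut-out, button (376,242) and lever up (382,257), so the choice stands.

Run:
```python
from h import *
s,t=camera_info("scene"),camera_info("top")
for n,a,b in(("btn",(376,242.4),(256,201.4)),("knob",(382.5,257.4),(225.9,178)),("hend",(253,140.8),(426.9,172)),("guard",(255.2,158.6),(420.5,177))):
    X,e=tri([(s,a),(t,b)]);print(n,np.round(X,4),np.round(e,4))
print(atz(s,(253,140.8),.165),atz(s,(255.2,158.6),.097),atz(t,(426.9,172),.165),atz(t,(420.5,177),.097))
w=camera_info("wrist");R=cv2.Rodrigues(np.array(w["rvec"]))[0];o=-R.T@np.array(w["tvec"]).ravel()
ob=observe();E=np.array(ob["ee_rot"]);print("cam in tool",E.T@(o-ob["ee_pos"]),(E.T@R.T).round(3).tolist(),np.round(w["K"],0).tolist())
```

```text
btn [0.5157 0.1942 0.0587] [0.0002 0.0002]
knob [0.5734 0.2632 0.1198] [0.0007 0.0007]
hend [ 0.5729 -0.2508  0.1621] [0.0007 0.0007]
guard [ 0.5719 -0.2509  0.0901] [0.0017 0.0017]
[ 0.57426853 -0.24727108  0.165     ] [ 0.57665537 -0.24601123  0.097     ] [ 0.57292722 -0.25062336  0.165     ] [ 0.56970941 -0.24829975  0.097     ]
cam in tool [ 0.07765476 -0.00094171 -0.1415123 ] [[0.0, -0.954, -0.301], [1.0, 0.0, 0.0], [-0.0, -0.301, 0.954]] [[277.0, 0.0, 315.0], [0.0, 277.0, 200.0], [0.0, 0.0, 1.0]]
```

Emit:
{"op": "carry_out", "data": {"targets": [[0.97,-0.31,-0.7,0,0,-0.83,-1],[0.97,-0.31,-0.7,0,0,-0.83,-1],[0.97,-0.31,-0.7,0,0,-0.83,-1],[0.97,-0.31,-0.7,0,0,-0.83,-1],[0.97,-0.31,-0.7,0,0,-0.83,-1],[0.97,-0.31,-0.7,0,0,-0.83,-1],[0.97,-0.31,-0.7,0,0,-0.83,-1],[0.97,-0.31,-0.7,0,0,-0.83,-1],[0.97,-0.31,-0.7,0,0,-0.83,-1],[0.97,-0.31,-0.7,0,0,-0.83,-1],[0.97,-0.31,-0.7,0,0,-0.83,-1],[0.97,-0.31,-0.7,0,0,-0.83,-1]]}}

```text
clock: 1.7
ee_pos: [0.2328, -0.4739, 0.3013]
ee_rot: [[-0.007, 1.0, 0.0], [1.0, 0.007, -0.0], [-0.0, 0.0, -1.0]]
ft_force: [-0.0, 0.2, 0.6]
finger_gap: 0.0855
grip_force: 0.0
```

Emit:
{"op": "carry_out", "data": {"targets": [[0.56,0.85,0,0,0,0,-1],[0.56,0.85,0,0,0,0,-1],[0.56,0.85,0,0,0,0,-1],[0.56,0.85,0,0,0,0,-1]]}}

```text
clock: 2.03
ee_pos: [0.32, -0.4153, 0.3016]
ee_rot: [[-0.007, 1.0, 0.001], [1.0, 0.007, 0.0], [0.0, 0.001, -1.0]]
ft_force: [-0.8, -0.5, 0.0]
finger_gap: 0.0854
grip_force: 0.0
```

Emit:
{"op": "carry_out", "data": {"targets": [[0.56,0.85,0,0,0,0,-1],[0.56,0.85,0,0,0,0,-1],[0.56,0.85,0,0,0,0,-1],[0.56,0.85,0,0,0,0,-1]]}}

```text
clock: 2.37
ee_pos: [0.4044, -0.3593, 0.3013]
ee_rot: [[-0.007, 1.0, 0.001], [1.0, 0.007, 0.0], [0.0, 0.001, -1.0]]
ft_force: [-0.1, 0.6, -0.2]
finger_gap: 0.0856
grip_force: 0.0
```

Emit:
{"op": "carry_out", "data": {"targets": [[0.56,0.85,0,0,0,0,-1],[0.56,0.85,0,0,0,0,-1],[0.56,0.85,0,0,0,0,-1],[0.56,0.85,0,0,0,0,-1]]}}

```text
clock: 2.7
ee_pos: [0.4888, -0.3033, 0.3009]
ee_rot: [[-0.006, 1.0, 0.0], [1.0, 0.006, 0.001], [0.001, 0.0, -1.0]]
ft_force: [0.4, 0.2, -0.4]
finger_gap: 0.0857
grip_force: 0.0
```

Emit:
{"op": "carry_out", "data": {"targets": [[0.56,0.85,0,0,0,0,-1],[0.56,0.85,0,0,0,0,-1],[0.56,0.85,0,0,0,0,-1],[0.56,0.85,0,0,0,0,-1]]}}

```text
clock: 3.03
ee_pos: [0.5733, -0.2473, 0.3005]
ee_rot: [[-0.006, 1.0, -0.0], [1.0, 0.006, 0.001], [0.001, -0.0, -1.0]]
ft_force: [0.6, -0.2, -0.3]
finger_gap: 0.0853
grip_force: 0.0
```

```bash
cat > w.py <<'E'
from h import *
import sys
c=camera_info("wrist");im=grab_frame("wrist");n=sys.argv[1]
cv2.imwrite(f"pics/{n}.png",im[:,:,::-1]);np.save(f"pics/{n}.npy",c,allow_pickle=True)
s=observe();print(s["clock"],np.round(s["ee_pos"],4),np.round(s["ee_rot"],3).tolist(),s["finger_gap"])
for k in COL: print(k,blobs(im,k,30))
print(proj(c,[[.573,-.249,.165],[.573,-.249,.099],[.5157,.1942,.0587]]).round(1).tolist())
E
python3 w.py w1
```

```text
3.0833 [ 0.5719 -0.2486  0.3007] [[-0.005, 1.0, -0.001], [1.0, 0.005, 0.0], [0.0, -0.001, -1.0]] 0.08519179428187483
orange [([305, 169, 21, 18, 208], [315.5, 176.7])]
yellow [([141, 109, 16, 18, 205], [148.9, 117.3])]
red [([157, 39, 16, 32, 437], [164.7, 54.1])]
blue [([311, 84, 23, 24, 404], [322.1, 95.5])]
[[314.2, 193.1], [314.3, 178.7], [261.6, -246.5]]
```

View pics/w1.png

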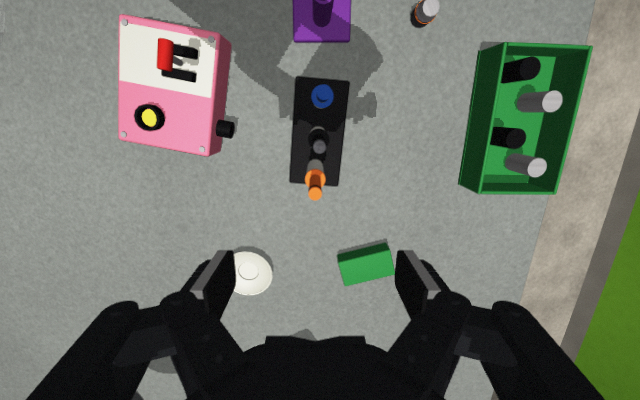

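The wrist view shows the orange handle end at (315,193) and its guard at (315,179). The predictions were (314,193) and (314,179), so the probe axis is at about (0.574, -0.249). I'll descend now.

Emit:
{"op": "carry_out", "data": {"targets": [[0,0.025,0.3,0,0,0,-1],[0,0.025,0.7,0,0,0,-1],[0,0.025,1.0,0,0,0,-1],[0,0.025,1.0,0,0,0,-1],[0,0.025,1.0,0,0,0,-1]]}}

```text
clock: 3.5
ee_pos: [0.573, -0.2497, 0.2014]
ee_rot: [[-0.002, 1.0, -0.002], [1.0, 0.002, 0.001], [0.001, -0.002, -1.0]]
ft_force: [0.9, -0.4, 1.1]
finger_gap: 0.0853
grip_force: 0.0
```

```bash
python3 w.py w2
```

```text
3.55 [ 0.5739 -0.2498  0.2032] [[-0.003, 1.0, 0.002], [1.0, 0.003, -0.001], [-0.001, 0.002, -1.0]] 0.08549672464623938
orange [([302, 187, 28, 32, 474], [316.5, 200.7]), ([306, 219, 20, 20, 282], [315.8, 227.8])]
yellow [([83, 107, 19, 23, 319], [92.4, 117.7])]
red [([82, 0, 24, 50, 1032], [93.1, 23.9])]
blue [([310, 63, 32, 40, 886], [326.6, 82.3])]
[[314.3, 229.2], [314.6, 200.6], [241.2, -368.8]]
```

View pics/w2.png

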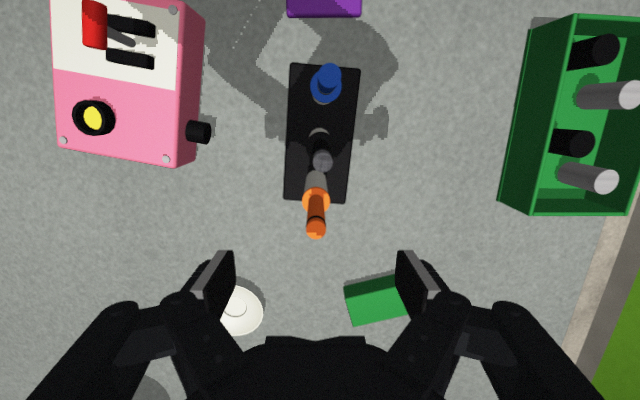

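The wrist view shows the handle end at (316,229) and the guard at (316,201), both as predicted. I'll go down and grip.

Emit:
{"op": "carry_out", "data": {"targets": [[0,0.01,0.3,0,0,0,-1],[0,0.01,0.6,0,0,0,-1],[0,0.01,0.78,0,0,0,-1],[0,0.01,0.78,0,0,0,-1],[0,0.01,0.78,0,0,0,1],[0,0.01,0.78,0,0,0,1],[0,0.01,0.78,0,0,0,1],[0,0.01,0.78,0,0,0,1],[0,0.01,0.78,0,0,0,1],[0,0.01,0.78,0,0,0,1],[0,0.01,0.78,0,0,0,1],[0,0.01,0.78,0,0,0,1]]}}

```text
clock: 4.55
ee_pos: [0.5753, -0.2483, 0.1237]
ee_rot: [[-0.005, 1.0, 0.0], [1.0, 0.005, -0.0], [-0.0, 0.0, -1.0]]
ft_force: [-0.5, 0.0, 2.4]
finger_gap: 0.0126
grip_force: 58.4
```

Emit:
{"op": "carry_out", "data": {"targets": [[0,0,-0.2,0,0,0,1],[0,0,-0.5,0,0,0,1],[0,0,-0.8,0,0,0,1],[0,0,-1.0,0,0,0,1],[0,0,-1.0,0,0,0,1]]}}

```text
clock: 4.97
ee_pos: [0.5764, -0.249, 0.2281]
ee_rot: [[-0.005, 1.0, 0.007], [1.0, 0.005, -0.005], [-0.005, 0.007, -1.0]]
ft_force: [0.9, 0.4, -0.6]
finger_gap: 0.0126
grip_force: 58.4
```

Emit:
{"op": "carry_out", "data": {"targets": [[0,0,-0.4,0,0,0,1],[0,0,-0.8,0,0,0,1],[0,0,-0.8,0,0,0,1],[0,0,-0.8,0,0,0,1]]}}

```text
clock: 5.3
ee_pos: [0.5756, -0.2485, 0.3046]
ee_rot: [[-0.005, 1.0, 0.003], [1.0, 0.005, -0.002], [-0.002, 0.003, -1.0]]
ft_force: [-0.4, 0.8, -1.8]
finger_gap: 0.0125
grip_force: 58.5
```

```bash
python3 w.py w3
```

```text
5.35 [ 0.5751 -0.2482  0.3025] [[-0.005, 1.0, -0.001], [1.0, 0.005, 0.0], [0.0, -0.001, -1.0]] 0.012235188004027673
orange [([296, 219, 39, 61, 1353], [315.6, 245.1]), ([299, 283, 33, 34, 842], [315.3, 299.9])]
yellow [([140, 108, 16, 17, 204], [147.8, 115.9])]
red [([156, 38, 16, 32, 439], [163.3, 53.3])]
blue [([309, 83, 22, 23, 394], [319.5, 93.8])]
[[311.6, 190.7], [312.0, 176.7], [258.5, -245.4]]
```

View pics/w3.png

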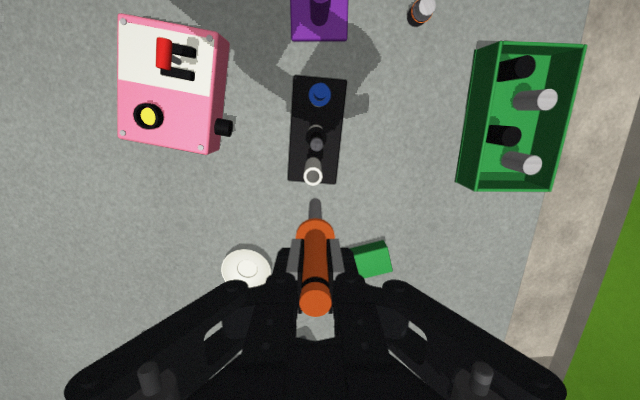

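The probe hangs upright in the grip, tip at (315,201) and guard at (315,230). The empty tube's rim is at (313,176). I'll check both numerically.

Run:
```python
from h import *
c=np.load("pics/w3.npy",allow_pickle=True).item()
p=np.array([.5751,-.2485,.3030])
print(proj(c,[p-[0,0,.1035],p-[0,0,.1035-.077],p+[0,0,.0415]]).round(1).tolist())
print("rim",atz(c,(313,176.5),.095))
im=cv2.imread("pics/w3.png");g=cv2.cvtColor(im,6)[160:210,295:335]
print([ (y+160, np.where(g[y]>170)[0].tolist()) for y in range(5,30,2)])
```

```text
[[313.5, 200.2], [313.3, 235.0], [312.9, 300.8]]
rim [ 0.57425606 -0.24961388  0.095     ]
[(165, []), (167, [15, 16, 17, 18, 19, 20]), (169, [12, 13, 14, 15, 16, 17, 18, 19, 20, 21, 22, 23]), (171, [10, 11, 12, 13, 22, 23, 24, 25]), (173, [9, 10, 11, 23, 24, 25, 26]), (175, [9, 10, 11, 24, 25, 26]), (177, [9, 10, 11, 24, 25, 26]), (179, [9, 10, 11, 24, 25, 26]), (181, [10, 11, 12, 13, 22, 23, 24, 25]), (183, [11, 12, 13, 14, 15, 16, 17, 18, 19, 20, 21, 22, 23]), (185, [15, 16, 17, 18, 19, 20, 21]), (187, []), (189, [])]
```

Emit:
{"op": "carry_out", "data": {"targets": [[0.4,0,0,0,0,0,1],[0.8,-0.1,0,0,0,0,1],[1.0,-0.15,0,0,0,0,1],[1.0,-0.15,0,0,0,0,1]]}}

```text
clock: 5.68
ee_pos: [0.5585, -0.1442, 0.302]
ee_rot: [[-0.009, 1.0, -0.003], [1.0, 0.009, 0.002], [0.002, -0.003, -1.0]]
ft_force: [0.1, -0.1, 0.2]
finger_gap: 0.0125
grip_force: 58.6
```

Emit:
{"op": "carry_out", "data": {"targets": [[0.4,0,0,0,0,0,1],[0.8,-0.1,0,0,0,0,1],[1.0,-0.15,0,0,0,0,1],[1.0,-0.15,0,0,0,0,1]]}}

```text
clock: 6.02
ee_pos: [0.543, -0.045, 0.302]
ee_rot: [[-0.008, 1.0, -0.003], [1.0, 0.008, 0.002], [0.002, -0.003, -1.0]]
ft_force: [0.1, -0.2, 0.2]
finger_gap: 0.0127
grip_force: 58.6
```

Emit:
{"op": "carry_out", "data": {"targets": [[0.4,0,0,0,0,0,1],[0.8,-0.1,0,0,0,0,1],[1.0,-0.15,0,0,0,0,1],[1.0,-0.15,0,0,0,0,1]]}}

```text
clock: 6.35
ee_pos: [0.5277, 0.0543, 0.302]
ee_rot: [[-0.008, 1.0, -0.003], [1.0, 0.008, 0.001], [0.001, -0.003, -1.0]]
ft_force: [0.3, -0.9, -0.3]
finger_gap: 0.0122
grip_force: 58.6
```

Emit:
{"op": "carry_out", "data": {"targets": [[0.4,0,0,0,0,0,1],[0.8,-0.1,0,0,0,0,1],[1.0,-0.15,0,0,0,0,1],[1.0,-0.15,0,0,0,0,1]]}}

```text
clock: 6.68
ee_pos: [0.5125, 0.1538, 0.3019]
ee_rot: [[-0.008, 1.0, -0.003], [1.0, 0.008, 0.0], [0.0, -0.003, -1.0]]
ft_force: [-0.5, 0.3, -0.9]
finger_gap: 0.0125
grip_force: 58.6
```

```bash
python3 w.py w4
python3 - <<'E'
from h import *
c=np.load("pics/w4.npy",allow_pickle=True).item()
im=cv2.imread("pics/w4.png")[:,:,::-1].copy()
for b in blobs(im,"yellow",30): print(b,"btn at z.063",atz(c,b[1],.063))
for b in blobs(im,"red",30): print(b,"knob at z.124",atz(c,b[1],.124))
E
```

```text
6.7333 [0.5132 0.152  0.3019] [[-0.007, 1.0, -0.002], [1.0, 0.007, -0.0], [-0.0, -0.002, -1.0]] 0.012638682495172235
orange [([296, 219, 38, 62, 1424], [315.1, 245.7]), ([299, 283, 33, 34, 854], [315.1, 299.7])]
yellow [([311, 132, 16, 18, 195], [319.2, 140.5])]
red [([365, 67, 18, 30, 380], [373.7, 81.7])]
blue []
[[352.3, 446.8], [347.7, 404.5], [317.5, 141.7]]
([311, 132, 16, 18, 195], [319.2, 140.5]) btn at z.063 [0.51792279 0.19627068 0.063     ]
([365, 67, 18, 30, 380], [373.7, 81.7]) knob at z.124 [0.57472247 0.26469955 0.124     ]
```

View pics/w4.png

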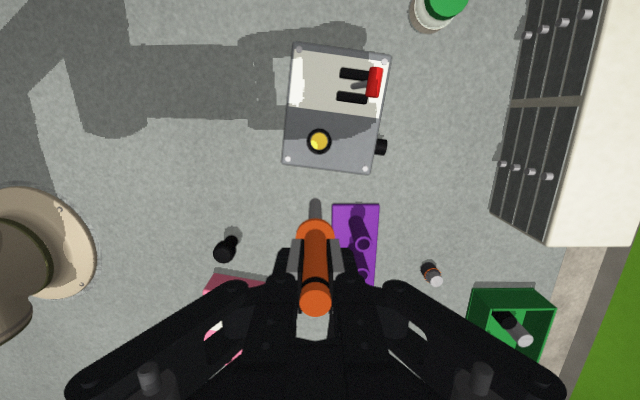

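The wrist view shows the button at (319,140), red grip at (374,82) and probe tip at (315,201). So the button is at (0.518, 0.196), and the tip needs +44 mm in y and +4 mm in x.

Emit:
{"op": "carry_out", "data": {"targets": [[0.35,0.04,0,0,0,0,1],[0.435,0.04,0,0,0,0,1],[0.435,0.04,0.3,0,0,0,1],[0.435,0.04,0.6,0,0,0,1],[0.435,0.04,0.9,0,0,0,1],[0.435,0.04,1.0,0,0,0,1],[0.435,0.04,1.0,0,0,0,1]]}}

```text
clock: 7.32
ee_pos: [0.5164, 0.1932, 0.1997]
ee_rot: [[-0.003, 1.0, -0.007], [1.0, 0.003, -0.001], [-0.001, -0.007, -1.0]]
ft_force: [0.3, 0.9, -0.2]
finger_gap: 0.0129
grip_force: 58.6
```

```bash
python3 w.py w5;  python3 - <<'E'
from h import *
c=np.load("pics/w5.npy",allow_pickle=True).item()
im=cv2.imread("pics/w5.png")
p=np.array(observe()["ee_pos"]);print("tip px",proj(c,[p-[0,0,.1035]]))
for b in blobs(im[:,:,::-1].copy(),"yellow",30): print("btn at z.063",atz(c,b[1],.063))
a=cv2.resize(im[100:300,220:420],None,fx=3,fy=3)
cv2.imwrite("pics/w5c.png",a)
E
```

```text
7.3667 [0.5172 0.1935 0.2019] [[-0.003, 1.0, -0.003], [1.0, 0.003, -0.001], [-0.001, -0.003, -1.0]] 0.012232672157061104
orange [([296, 219, 39, 60, 1169], [316.6, 243.5]), ([299, 283, 32, 34, 801], [315.4, 300.5])]
yellow [([306, 178, 21, 21, 332], [316.2, 187.9])]
red [([380, 102, 26, 41, 761], [392.8, 122.1])]
blue []
[[358.8, 555.1], [352.8, 490.8], [314.7, 189.0]]
tip px [[316.03759455 201.06018652]]
btn at z.063 [0.51727217 0.19654814 0.063     ]
```

View pics/w5c.png

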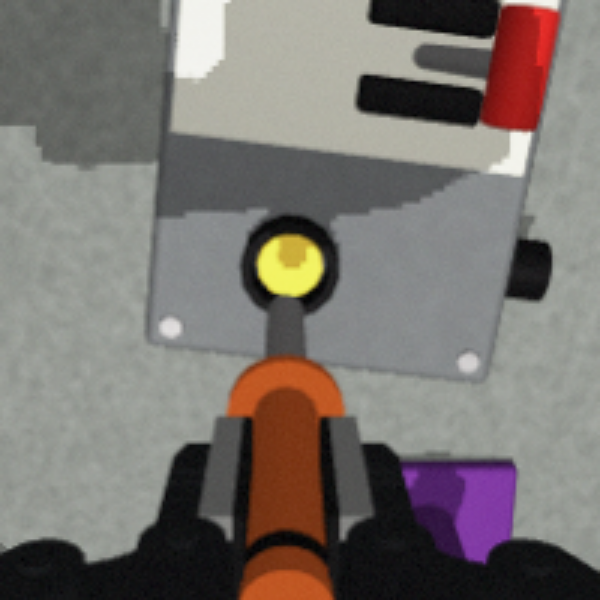

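The crop shows the tip at (287,300) just below the button centre (290,265), with the lever up at (520,65). I'll shift 3 mm in y and lower to just above the button.

Emit:
{"op": "carry_out", "data": {"targets": [[0.03,0,0.15,0,0,0,1],[0.03,0,0.28,0,0,0,1],[0.03,0,0.31,0,0,0,1],[0.03,0,0.33,0,0,0,1],[0.03,0,0.35,0,0,0,1],[0.03,0,0.35,0,0,0,1]]}}

```text
clock: 7.87
ee_pos: [0.5175, 0.1978, 0.169]
ee_rot: [[-0.004, 1.0, 0.001], [1.0, 0.004, 0.0], [0.0, 0.001, -1.0]]
ft_force: [-0.2, 0.6, -0.3]
finger_gap: 0.0124
grip_force: 58.6
```

Emit:
{"op": "carry_out", "data": {"targets": [[0,0,0.02,0,0,0,1],[0,0,0.04,0,0,0,1],[0,0,0.055,0,0,0,1],[0,0,0.07,0,0,0,1],[0,0,0.08,0,0,0,1],[0,0,0.08,0,0,0,1]]}}

```text
clock: 8.37
ee_pos: [0.5175, 0.198, 0.161]
ee_rot: [[-0.005, 1.0, 0.002], [1.0, 0.005, 0.0], [0.0, 0.002, -1.0]]
ft_force: [0.5, 0.5, 4.1]
finger_gap: 0.0126
grip_force: 59.2
```

```bash
python3 w.py w6
```

```text
8.4167 [0.5175 0.198  0.1609] [[-0.005, 1.0, 0.002], [1.0, 0.005, 0.0], [0.0, 0.002, -1.0]] 0.012183336943638155
orange [([296, 219, 39, 60, 1129], [316.6, 243.4]), ([299, 283, 32, 34, 797], [315.4, 300.6])]
yellow [([302, 193, 24, 19, 207], [313.0, 200.6])]
red [([356, 103, 31, 50, 1117], [370.8, 127.2])]
blue []
[[361.2, 604.1], [354.1, 528.5], [312.2, 205.1]]
```

Emit:
{"op": "carry_out", "data": {"targets": [[0,0,0.01,0,0,0,1],[0,0,0.01,0,0,0,1],[0,0,0.01,0,0,0,1],[0,0,0.01,0,0,0,1]]}}

```text
clock: 8.75
ee_pos: [0.5175, 0.198, 0.1601]
ee_rot: [[-0.005, 1.0, 0.002], [1.0, 0.005, 0.0], [0.0, 0.002, -1.0]]
ft_force: [0.6, -0.3, 8.4]
finger_gap: 0.0123
grip_force: 59.4
```

```bash
python3 w.py w7;python3 - <<'E'
from h import *
c=np.load("pics/w7.npy",allow_pickle=True).item()
a=np.radians(-6.5);R=np.array([[np.cos(a),-np.sin(a)],[np.sin(a),np.cos(a)]])
o=np.array([.5175,.1965])-R@[-.015,-.04];print("origin",o)
for th in(0,.22,.6,1.2):
    f=.22-th; l=np.array([.02+.065*np.sin(f),.035]);P=[*(o+R@l),.061+.065*np.cos(f)];print(th,np.round(P,4),proj(c,[P]).round(0))
E
```

```text
8.8 [0.5175 0.198  0.1601] [[-0.005, 1.0, 0.002], [1.0, 0.005, 0.0], [0.0, 0.002, -1.0]] 0.01255775794908449
orange [([296, 219, 39, 61, 1115], [316.7, 243.4]), ([299, 283, 32, 34, 801], [315.4, 300.5])]
yellow [([302, 194, 24, 18, 203], [312.8, 200.7])]
red [([349, 102, 30, 51, 1115], [363.6, 126.3])]
blue []
[[361.3, 605.3], [354.2, 529.4], [312.1, 205.5]]
origin [0.53693171 0.23454483]
0 [0.5749 0.2654 0.1244] [[406. 131.]]
0.22 [0.5608 0.2671 0.126 ] [[385. 129.]]
0.6 [0.5368 0.2698 0.1214] [[345. 124.]]
1.2 [0.5071 0.2732 0.0972] [[300. 117.]]
```

Emit:
{"op": "carry_out", "data": {"targets": [[0,0,-0.01,0,0,0,1],[0,0,-0.01,0,0,0,1],[0,0,-0.01,0,0,0,1],[0,0,-0.01,0,0,0,1],[0,0,-0.01,0,0,0,1],[0,0,-0.01,0,0,0,1],[0,0,-0.01,0,0,0,1],[0,0,-0.01,0,0,0,1],[0,0,-0.01,0,0,0,1],[0,0,-0.01,0,0,0,1],[0,0,-0.01,0,0,0,1],[0,0,-0.01,0,0,0,1]]}}

```text
clock: 9.8
ee_pos: [0.5171, 0.198, 0.1603]
ee_rot: [[-0.005, 1.0, -0.0], [1.0, 0.005, 0.0], [0.0, -0.0, -1.0]]
ft_force: [1.1, 0.6, 1.8]
finger_gap: 0.0129
grip_force: 58.8
```

```bash
python3 w.py w8
```

```text
9.85 [0.517  0.198  0.1603] [[-0.005, 1.0, -0.0], [1.0, 0.005, 0.0], [0.0, -0.0, -1.0]] 0.012543727605230467
orange [([296, 219, 39, 61, 1224], [316.5, 244.1]), ([299, 283, 32, 34, 818], [315.3, 300.2])]
yellow [([302, 193, 25, 19, 185], [314.2, 200.6])]
red [([290, 96, 23, 44, 839], [301.0, 117.3])]
blue []
[[361.7, 605.0], [354.7, 529.2], [312.9, 205.3]]
```

The trip worked: the red grip is now at (301,117), as predicted for the dropped lever. I'll reverse the commanded path back above the tube.

Emit:
{"op": "carry_out", "data": {"targets": [[0,0,-0.2,0,0,0,1],[0,0,-0.5,0,0,0,1],[0,0,-0.9,0,0,0,1],[0,0,-1.0,0,0,0,1],[0,0,-1.0,0,0,0,1]]}}

```text
clock: 10.27
ee_pos: [0.5173, 0.1982, 0.2629]
ee_rot: [[-0.005, 1.0, 0.004], [1.0, 0.005, 0.001], [0.001, 0.004, -1.0]]
ft_force: [-0.2, -0.6, -0.6]
finger_gap: 0.0125
grip_force: 58.6
```

Emit:
{"op": "carry_out", "data": {"targets": [[0,0,-0.4,0,0,0,1],[-0.3,0.1,-0.43,0,0,0,1],[-0.7,0.112,-0.43,0,0,0,1],[-0.893,0.112,-0.43,0,0,0,1],[-0.893,0.112,-0.43,0,0,0,1]]}}

```text
clock: 10.68
ee_pos: [0.5282, 0.1055, 0.3012]
ee_rot: [[-0.001, 1.0, -0.005], [1.0, 0.001, -0.001], [-0.001, -0.005, -1.0]]
ft_force: [-0.3, 0.8, -0.1]
finger_gap: 0.0127
grip_force: 58.7
```

Emit:
{"op": "carry_out", "data": {"targets": [[-0.4,0,0,0,0,0,1],[-0.8,0.1,0,0,0,0,1],[-0.893,0.112,0,0,0,0,1],[-0.893,0.112,0,0,0,0,1]]}}

```text
clock: 11.02
ee_pos: [0.5402, 0.0177, 0.3013]
ee_rot: [[-0.001, 1.0, -0.004], [1.0, 0.001, 0.001], [0.001, -0.004, -1.0]]
ft_force: [-0.1, 0.9, -2.3]
finger_gap: 0.0123
grip_force: 58.7
```

Emit:
{"op": "carry_out", "data": {"targets": [[-0.4,0,0,0,0,0,1],[-0.8,0.1,0,0,0,0,1],[-0.893,0.112,0,0,0,0,1],[-0.893,0.112,0,0,0,0,1]]}}

```text
clock: 11.35
ee_pos: [0.552, -0.0707, 0.3017]
ee_rot: [[-0.002, 1.0, -0.003], [1.0, 0.002, 0.001], [0.001, -0.003, -1.0]]
ft_force: [-1.1, -0.6, -0.9]
finger_gap: 0.0125
grip_force: 58.7
```

Emit:
{"op": "carry_out", "data": {"targets": [[-0.4,0,0,0,0,0,1],[-0.8,0.1,0,0,0,0,1],[-0.893,0.112,0,0,0,0,1],[-0.893,0.112,0,0,0,0,1]]}}

```text
clock: 11.68
ee_pos: [0.5638, -0.1594, 0.3019]
ee_rot: [[-0.003, 1.0, -0.002], [1.0, 0.003, 0.001], [0.001, -0.002, -1.0]]
ft_force: [-0.1, 1.0, -0.1]
finger_gap: 0.0126
grip_force: 58.7
```

Emit:
{"op": "carry_out", "data": {"targets": [[-0.4,0,0,0,0,0,1],[-0.8,0.1,0,0,0,0,1],[-0.893,0.112,0,0,0,0,1],[-0.893,0.112,0,0,0,0,1],[-0.893,0.112,0,0,0,0,1]]}}

```text
clock: 12.1
ee_pos: [0.5755, -0.2462, 0.3029]
ee_rot: [[-0.006, 1.0, -0.001], [1.0, 0.006, 0.001], [0.001, -0.001, -1.0]]
ft_force: [0.7, 0.2, -0.3]
finger_gap: 0.0127
grip_force: 58.7
```

```bash
python3 w.py w9
python3 - <<'E'
from h import *
for n in("w3","w9"):
    g=cv2.imread(f"pics/{n}.png",0)[160:192,295:335]
    m=(g>170).astype(np.uint8);pt=cv2.findNonZero(m);print(n,np.array(cv2.boundingRect(pt))+[295,160,0,0],len(pt))
E
```

```text
12.15 [ 0.5754 -0.2458  0.3033] [[-0.007, 1.0, -0.0], [1.0, 0.007, 0.001], [0.001, -0.0, -1.0]] 0.012591989790838197
orange [([296, 219, 39, 61, 1368], [315.5, 245.2]), ([299, 283, 33, 34, 840], [315.3, 299.9])]
yellow [([142, 110, 15, 17, 198], [148.8, 118.1])]
red [([157, 41, 16, 32, 442], [164.4, 56.0])]
blue [([310, 86, 22, 23, 394], [320.4, 96.7])]
[[312.2, 193.6], [312.7, 179.3], [260.1, -242.1]]
w3 [304 167  18  19] 153
w9 [304 170  19  19] 158
```

The background sits about 3 px lower than at lift-off, so I'm 2.7 mm too far in +y. I'll correct that and insert in stages.

Emit:
{"op": "carry_out", "data": {"targets": [[-0.027,0.005,0.2,0,0,0,1],[-0.027,0.005,0.5,0,0,0,1],[-0.027,0.005,0.8,0,0,0,1],[-0.027,0.005,0.95,0,0,0,1],[-0.027,0.005,1.0,0,0,0,1],[-0.027,0.005,1.0,0,0,0,1]]}}

```text
clock: 12.65
ee_pos: [0.5757, -0.249, 0.2029]
ee_rot: [[-0.007, 1.0, -0.001], [1.0, 0.007, 0.001], [0.001, -0.001, -1.0]]
ft_force: [0.3, -0.0, -0.1]
finger_gap: 0.0124
grip_force: 58.7
```

```bash
python3 w.py w10
python3 - <<'E'
from h import *
im=cv2.imread("pics/w10.png");c=np.load("pics/w10.npy",allow_pickle=True).item()
p=np.array(observe()["ee_pos"]);print(proj(c,[p-[0,0,.1035],[.574,-.249,.095]]))
cv2.imwrite("pics/w10c.png",cv2.resize(im[120:270,240:390],None,fx=4,fy=4))
E
```

```text
12.7 [ 0.5761 -0.2497  0.2043] [[-0.006, 1.0, 0.001], [1.0, 0.006, -0.0], [-0.0, 0.001, -1.0]] 0.01276886814235446
orange [([296, 219, 39, 62, 1458], [315.0, 245.9]), ([299, 283, 32, 34, 862], [315.1, 299.6])]
yellow [([82, 106, 19, 24, 323], [91.1, 117.4])]
red [([81, 1, 24, 49, 1038], [92.2, 24.7])]
blue [([307, 65, 32, 39, 865], [323.2, 83.7])]
[[310.5, 229.2], [311.6, 200.8], [240.3, -366.3]]
[[314.93701524 202.11048688]
 [312.74862555 199.51548588]]
```

View pics/w10c.png

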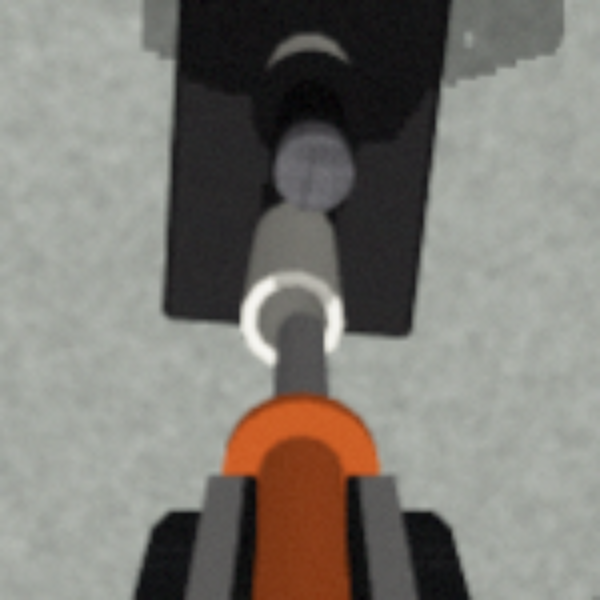

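The crop shows the rim centre at (293,322) and the tip at (301,325), so the tip is about 2 mm too far in +x and nearly right in y. I'll correct that and insert.

Emit:
{"op": "carry_out", "data": {"targets": [[-0.005,-0.018,0,0,0,0,1],[-0.005,-0.018,0.1,0,0,0,1],[-0.005,-0.018,0.2,0,0,0,1],[-0.005,-0.018,0.3,0,0,0,1],[-0.005,-0.018,0.3,0,0,0,1]]}}

```text
clock: 13.12
ee_pos: [0.5731, -0.251, 0.1706]
ee_rot: [[-0.005, 1.0, -0.004], [1.0, 0.005, 0.002], [0.002, -0.004, -1.0]]
ft_force: [-0.2, 0.5, -0.7]
finger_gap: 0.0122
grip_force: 58.8
```

Emit:
{"op": "carry_out", "data": {"targets": [[0,0,0.15,0,0,0,1],[0,0,0.3,0,0,0,1],[0,0,0.4,0,0,0,1],[0,0,0.46,0,0,0,1],[0,0,0.46,0,0,0,1],[0,0,0.46,0,0,0,1]]}}

```text
clock: 13.62
ee_pos: [0.5739, -0.2513, 0.1272]
ee_rot: [[-0.005, 1.0, -0.001], [1.0, 0.005, 0.001], [0.001, -0.001, -1.0]]
ft_force: [0.7, 3.1, -1.2]
finger_gap: 0.0124
grip_force: 58.7
```

There is a 3 N side load in +y, so I'll ease 1.5 mm that way, go down until the guard seats, and release.

Emit:
{"op": "carry_out", "data": {"targets": [[0.015,0,0,0,0,0,1],[0.015,0,0.01,0,0,0,1],[0.015,0,0.02,0,0,0,1],[0.015,0,0.03,0,0,0,1],[0.015,0,0.03,0,0,0,1]]}}

```text
clock: 14.03
ee_pos: [0.5739, -0.2501, 0.1244]
ee_rot: [[-0.005, 1.0, 0.0], [1.0, 0.005, -0.0], [-0.0, 0.0, -1.0]]
ft_force: [-0.1, 0.2, -0.5]
finger_gap: 0.0123
grip_force: 58.7
```

Emit:
{"op": "carry_out", "data": {"targets": [[0,0,0,0,0,0,0],[0,0,0,0,0,0,-0.5],[0,0,0,0,0,0,-1],[0,0,0,0,0,0,-1],[0,0,0,0,0,0,-1],[0,0,0,0,0,0,-1],[0,0,0,0,0,0,-1],[0,0,0,0,0,0,-1],[0,0,0,0,0,0,-1]]}}

```text
clock: 14.78
ee_pos: [0.5739, -0.2499, 0.1243]
ee_rot: [[-0.005, 1.0, -0.0], [1.0, 0.005, -0.0], [-0.0, -0.0, -1.0]]
ft_force: [0.4, 0.4, 0.0]
finger_gap: 0.0854
grip_force: 0.0
```

Emit:
{"op": "carry_out", "data": {"targets": [[0,0,-0.2,0,0,0,-1],[0,0,-0.5,0,0,0,-1],[0,0,-0.8,0,0,0,-1],[0,0,-1.0,0,0,0,-1],[0,0,-1.0,0,0,0,-1]]}}

```text
clock: 15.2
ee_pos: [0.5751, -0.2507, 0.2293]
ee_rot: [[-0.005, 1.0, 0.007], [1.0, 0.005, -0.005], [-0.005, 0.007, -1.0]]
ft_force: [1.1, -0.3, -0.4]
finger_gap: 0.0854
grip_force: 0.0
```

Emit:
{"op": "carry_out", "data": {"targets": [[0,0,-0.4,0,0,0,-1],[0,0,-0.78,0,0,0,-1],[0,0,-0.78,0,0,0,-1],[0,0,-0.78,0,0,0,-1]]}}

```text
clock: 15.53
ee_pos: [0.5743, -0.2502, 0.3038]
ee_rot: [[-0.005, 1.0, 0.003], [1.0, 0.005, -0.002], [-0.002, 0.003, -1.0]]
ft_force: [-0.3, 1.0, -1.2]
finger_gap: 0.0854
grip_force: 0.0
```

```bash
python3 w.py w11
python3 - <<'E'
from h import *
A=cv2.imread("pics/w1.png");B=cv2.imread("pics/w11.png")
S=grab_frame("scene")[:,:,::-1];cv2.imwrite("pics/scene1.png",S)
f=lambda i,z:cv2.resize(i,None,fx=z,fy=z)
cv2.imwrite("pics/cmp.png",np.hstack([f(A[70:210,280:350],4)[:425],f(B[70:210,280:350],4)[:425],np.ascontiguousarray(cv2.resize(S[130:215,230:270],None,fx=5,fy=5))]))
S0=cv2.imread("pics/scene0.png")
print([b for b in blobs(S[:,:,::-1].copy(),"orange",8) if b[0][0]>230 and b[0][1]>130 and b[0][0]<300])
E
```

```text
15.5833 [ 0.5738 -0.2499  0.3018] [[-0.005, 1.0, -0.0], [1.0, 0.005, 0.0], [0.0, -0.0, -1.0]] 0.08539690668210632
orange [([304, 167, 21, 18, 196], [314.7, 174.8]), ([308, 184, 13, 11, 43], [313.4, 187.7])]
yellow [([141, 106, 15, 18, 206], [148.2, 114.6])]
red [([157, 36, 15, 32, 435], [163.8, 51.1])]
blue [([310, 81, 22, 24, 403], [320.6, 92.3])]
[[312.8, 189.3], [313.0, 175.5], [259.6, -248.3]]
[([250, 140, 5, 4, 16], [252.0, 141.5]), ([250, 146, 9, 16, 80], [253.7, 154.7])]
```

View pics/cmp.png

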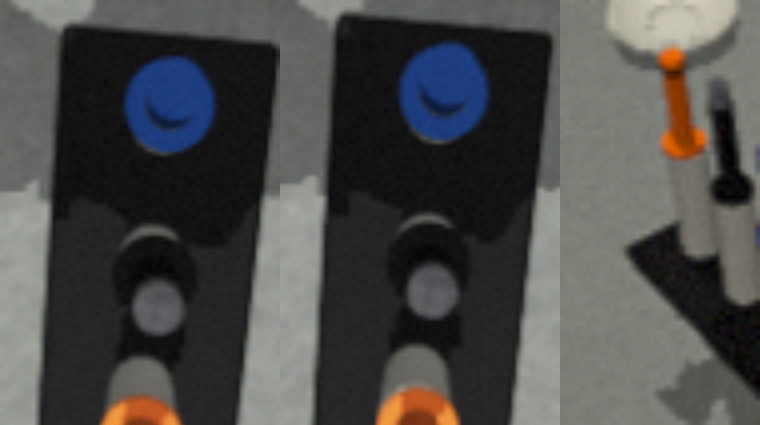

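The comparison shows the probe's guard on the rim, with blue and black unmoved. The scene blobs at (252,141) and (254,155) are the same as at the start, so the probe is home. Next I shut the fingers, go in front of the lever and turn.

Emit:
{"op": "carry_out", "data": {"targets": [[0.4,0,0,0,0,0,1],[0.8,-0.15,0,0,0,0,1],[0.88,-0.2,0,0,0,0,1],[0.88,-0.2,0,0,0,0,1]]}}

```text
clock: 15.97
ee_pos: [0.5524, -0.1594, 0.3017]
ee_rot: [[-0.008, 1.0, -0.002], [1.0, 0.008, 0.001], [0.001, -0.002, -1.0]]
ft_force: [-0.2, -0.5, 0.9]
finger_gap: 0.0389
grip_force: 0.0
```

Emit:
{"op": "carry_out", "data": {"targets": [[0.4,0,0,0,0,0,1],[0.8,-0.15,0,0,0,0,1],[0.88,-0.2,0,0,0,0,1],[0.88,-0.2,0,0,0,0,1]]}}

```text
clock: 16.3
ee_pos: [0.5323, -0.0727, 0.302]
ee_rot: [[-0.007, 1.0, -0.001], [1.0, 0.007, 0.0], [0.0, -0.001, -1.0]]
ft_force: [-0.2, -0.5, 0.4]
finger_gap: 0.0
grip_force: 0.0
```

Emit:
{"op": "carry_out", "data": {"targets": [[0.4,0,0,0,0,0,1],[0.8,-0.15,0,0,0,0,1],[0.88,-0.2,0,0,0,0,1],[0.88,-0.2,0,0,0,0,1]]}}

```text
clock: 16.63
ee_pos: [0.5124, 0.0145, 0.3021]
ee_rot: [[-0.007, 1.0, -0.001], [1.0, 0.007, -0.0], [-0.0, -0.001, -1.0]]
ft_force: [1.1, -0.8, -0.3]
finger_gap: 0.0002
grip_force: 0.0
```

Emit:
{"op": "carry_out", "data": {"targets": [[0.4,0,0,0,0,0,1],[0.8,-0.15,0,0,0,0,1],[0.88,-0.2,0,0,0,0,1],[0.88,-0.2,0,0,0,0,1]]}}

```text
clock: 16.97
ee_pos: [0.4923, 0.102, 0.3021]
ee_rot: [[-0.006, 1.0, -0.0], [1.0, 0.006, -0.0], [-0.0, -0.0, -1.0]]
ft_force: [0.9, 0.2, 0.8]
finger_gap: 0.0002
grip_force: 0.0
```

Emit:
{"op": "carry_out", "data": {"targets": [[0.4,0,0,0,0,0,1],[0.8,-0.15,0,0,0,0,1],[0.88,-0.2,0,0,0,0,1],[0.88,-0.2,0,0,0,0,1]]}}

```text
clock: 17.3
ee_pos: [0.4722, 0.1898, 0.302]
ee_rot: [[-0.006, 1.0, -0.0], [1.0, 0.006, -0.0], [-0.0, -0.0, -1.0]]
ft_force: [0.5, -0.3, 0.8]
finger_gap: -0.0
grip_force: 0.0
```

Emit:
{"op": "carry_out", "data": {"targets": [[0.88,-0.2,0,0,0,-0.92,1],[0.88,-0.2,0,0,0,-0.92,1],[0.88,-0.2,0,0,0,-0.92,1],[0.88,-0.2,0,0,0,-0.92,1],[0.88,-0.2,0,0,0,-0.92,1],[0.88,-0.2,0,0,0,-0.92,1],[0.88,-0.2,0,0,0,-0.92,1],[0.88,-0.2,0,0,0,-0.92,1],[0.88,-0.2,0,0,0,-0.92,1],[0.88,-0.2,0,0,0,-0.92,1],[0.88,-0.2,0,0,0,-0.92,1],[0.88,-0.2,0,0,0,-0.92,1]]}}

```text
clock: 18.3
ee_pos: [0.4535, 0.2751, 0.3019]
ee_rot: [[-0.993, 0.117, 0.0], [0.117, 0.993, -0.001], [-0.0, -0.001, -1.0]]
ft_force: [0.2, -0.0, 0.5]
finger_gap: 0.0
grip_force: 0.0
```

```bash
python3 w.py w12
python3 - <<'E'
from h import *
c=np.load("pics/w12.npy",allow_pickle=True).item();im=cv2.imread("pics/w12.png")[:,:,::-1].copy()
for b in blobs(im,"red",30): print("knob z.097",atz(c,b[1],.099))
for b in blobs(im,"yellow",30): print("btn",atz(c,b[1],.063))
E
```

```text
18.35 [0.4534 0.2752 0.3019] [[-0.993, 0.115, 0.0], [0.115, 0.993, -0.001], [-0.0, -0.001, -1.0]] 0.00024201174084334
orange [([411, 107, 17, 20, 133], [417.1, 116.1])]
yellow [([259, 212, 16, 14, 174], [266.2, 218.8])]
red [([0, 184, 16, 10, 130], [6.4, 188.5]), ([307, 210, 22, 10, 211], [317.2, 214.6])]
blue [([40, 284, 17, 15, 127], [48.6, 290.0]), ([0, 317, 10, 9, 68], [3.8, 321.2])]
[[-63.2, 319.7], [-12.6, 290.9], [265.1, 217.0]]
knob z.097 [ 0.42094838 -0.13823071  0.099     ]
knob z.097 [0.5058481  0.27300666 0.099     ]
btn [0.51711029 0.19635573 0.063     ]
```

Knob confirmed at (0.506, 0.273): push direction is -tool x, 52 mm ahead and 4 mm in tool y. I'll go down to z 0.085 in front of it.

Emit:
{"op": "carry_out", "data": {"targets": [[0,0.04,0.3,0,0,0,1],[0,0.04,0.7,0,0,0,1],[0,0.04,1.0,0,0,0,1],[0,0.04,1.0,0,0,0,1]]}}

```text
clock: 18.68
ee_pos: [0.451, 0.2788, 0.1967]
ee_rot: [[-0.992, 0.124, -0.01], [0.124, 0.992, -0.004], [0.01, -0.005, -1.0]]
ft_force: [-0.7, 0.6, 0.3]
finger_gap: -0.0002
grip_force: 0.0
```

Emit:
{"op": "carry_out", "data": {"targets": [[0,0,0.4,0,0,0,1],[0,0,0.8,0,0,0,1],[0,0,1.0,0,0,0,1],[0,0,1.0,0,0,0,1]]}}

```text
clock: 19.02
ee_pos: [0.4519, 0.2798, 0.0999]
ee_rot: [[-0.992, 0.123, -0.005], [0.123, 0.992, -0.002], [0.005, -0.003, -1.0]]
ft_force: [-0.2, -0.4, -0.3]
finger_gap: 0.0
grip_force: 0.0
```

Emit:
{"op": "carry_out", "data": {"targets": [[0,0,0.17,0,0,0,1],[0,0,0.17,0,0,0,1],[-0.1,0,0.17,0,0,0,1],[-0.2,0,0.17,0,0,0,1],[-0.3,0,0.17,0,0,0,1],[-0.4,0,0.17,0,0,0,1],[-0.5,0,0.17,0,0,0,1],[-0.5,0,0.17,0,0,0,1]]}}

```text
clock: 19.68
ee_pos: [0.4897, 0.2769, 0.0864]
ee_rot: [[-0.992, 0.119, -0.03], [0.119, 0.993, 0.0], [0.03, -0.003, -1.0]]
ft_force: [-59.9, 7.9, 42.0]
finger_gap: 0.0002
grip_force: 30.7
```

Run:
```python
from h import *
S=grab_frame("scene");print([b for b in blobs(S,"red",8) if b[0][0]>300])
c=camera_info("scene")
for th in(0,.22,.5,.8,1.2):
    f=.22-th;l=.02+.065*np.sin(f);print(th,proj(c,[[.5369+l*.9936+.004,.2345-l*.113+.0348,.061+.065*np.cos(f)]]).round(1))
```

```text
[([322, 146, 7, 9, 36], [325.4, 149.9]), ([397, 246, 11, 10, 52], [402.2, 250.2])]
0 [[383.3 257.2]]
0.22 [[387.8 254. ]]
0.5 [[393.2 250.9]]
0.8 [[398.2 249.3]]
1.2 [[402.7 250. ]]
```

The finger jammed on the knob at 60 N: the rubber has to slide up it for the lever to swing. I'll back off, then grip the bar by its two ends and carry it along its arc.

Emit:
{"op": "carry_out", "data": {"targets": [[0.3,0,0,0,0,0,1],[0.5,0,0,0,0,0,1],[0.5,0,-0.4,0,0,0,1],[0.5,0,-0.8,0,0,0,-1],[0.5,0,-0.9,0,0,0,-1],[0.5,0,-0.9,0,0,0,-1],[0.5,0,-0.9,0,0,0,-1],[0.5,0,-0.9,0,0,0,-1],[0.5,0,-0.9,0,0,0,-1],[0.5,0,-0.9,0,0,0,-1],[0.5,0,-0.9,0,0,0,-1]]}}

```text
clock: 20.65
ee_pos: [0.4518, 0.2813, 0.1746]
ee_rot: [[-0.993, 0.121, -0.001], [0.121, 0.993, -0.001], [0.001, -0.001, -1.0]]
ft_force: [0.0, 0.5, -0.3]
finger_gap: 0.0854
grip_force: 0.0
```

```bash
python3 w.py w13
python3 - <<'E'
from h import *
c=np.load("pics/w13.npy",allow_pickle=True).item();im=cv2.imread("pics/w13.png")[:,:,::-1].copy()
s=observe();E=np.array(s["ee_rot"])
for b in blobs(im,"red",60):
    X=atz(c,b[1],.099);print("knob",X,b[0],"tool shift",(E.T@(X-s["ee_pos"])).round(4))
for b in blobs(im,"yellow",60): print("btn",atz(c,b[1],.063))
E
```

```text
20.7 [0.4518 0.2813 0.1747] [[-0.993, 0.121, -0.001], [0.121, 0.993, -0.0], [0.001, -0.001, -1.0]] 0.08544093096182573
orange [([449, 108, 23, 28, 286], [457.5, 120.8])]
yellow [([234, 258, 17, 18, 228], [241.5, 266.5])]
red [([296, 260, 32, 16, 508], [311.5, 267.6])]
blue []
[[-197.1, 402.9], [-124.4, 357.2], [239.1, 263.1]]
knob [0.50595978 0.27279562 0.099     ] [296, 260, 32, 16, 508] tool shift [-0.0549 -0.0019  0.0757]
btn [0.51765113 0.19748546 0.063     ]
```

Emit:
{"op": "carry_out", "data": {"targets": [[-0.3,-0.02,0,0,0,0,-1],[-0.555,-0.02,0,0,0,0,-1],[-0.555,-0.02,0.2,0,0,0,-1],[-0.555,-0.02,0.5,0,0,0,-1],[-0.555,-0.02,0.8,0,0,0,-1],[-0.555,-0.02,0.88,0,0,0,-1],[-0.555,-0.02,0.88,0,0,0,-1]]}}

```text
clock: 21.28
ee_pos: [0.5057, 0.2724, 0.0853]
ee_rot: [[-0.993, 0.121, -0.005], [0.121, 0.993, -0.001], [0.005, -0.002, -1.0]]
ft_force: [1.0, 0.5, 0.1]
finger_gap: 0.0857
grip_force: 0.0
```

Emit:
{"op": "carry_out", "data": {"targets": [[0,0,0,0,0,0,1],[0,0,0,0,0,0,1],[0,0,0,0,0,0,1],[0,0,0,0,0,0,1],[0,0,0,0,0,0,1],[0,0,0,0,0,0,1],[0,0,0,0,0,0,1],[0,0,0,0,0,0,1]]}}

```text
clock: 21.95
ee_pos: [0.5069, 0.2718, 0.0889]
ee_rot: [[-0.993, 0.12, 0.001], [0.12, 0.993, -0.002], [-0.001, -0.002, -1.0]]
ft_force: [-3.0, -7.6, 9.3]
finger_gap: 0.0278
grip_force: 59.1
```

The bar is gripped (gap 28 mm). Now I carry it along the arc.

Emit:
{"op": "carry_out", "data": {"targets": [[-0.045,0,-0.06,0,0,0,1],[-0.097,0,-0.114,0,0,0,1],[-0.16,0,-0.165,0,0,0,1],[-0.228,0,-0.208,0,0,0,1],[-0.3,0,-0.242,0,0,0,1],[-0.379,0,-0.268,0,0,0,1],[-0.475,0,-0.285,0,0,0,1],[-0.572,0,-0.287,0,0,0,1],[-0.656,0,-0.278,0,0,0,1],[-0.656,0,-0.278,0,0,0,1]]}}

```text
clock: 22.78
ee_pos: [0.573, 0.2637, 0.1154]
ee_rot: [[-0.993, 0.122, -0.0], [0.122, 0.993, -0.001], [0.0, -0.001, -1.0]]
ft_force: [-4.8, -4.5, 0.9]
finger_gap: 0.0263
grip_force: 58.8
```

```bash
cat > lv.py <<'E'
from h import *
S=grab_frame("scene");print([b for b in blobs(S,"red",8) if b[0][0]>340],"up=383,257 (start 382.5,257.4)")
print([b for b in blobs(S,"orange",8) if 230<b[0][0]<300 and b[0][1]>130],observe()["clock"])
cv2.imwrite("pics/sl.png",S[:,:,::-1])
E
python3 lv.py
```

```text
[] up=383,257 (start 382.5,257.4)
[([250, 140, 5, 4, 17], [251.9, 141.6]), ([250, 146, 9, 16, 81], [253.7, 154.8])] 22.8333
```

Emit:
{"op": "carry_out", "data": {"targets": [[-0.02,0,0,0,0,0,1],[-0.02,0,0,0,0,0,-1],[-0.02,0,0,0,0,0,-1],[-0.02,0,0,0,0,0,-1],[-0.02,0,0,0,0,0,-1],[-0.02,0,0,0,0,0,-1],[-0.02,0,0,0,0,0,-1],[-0.02,0,0,0,0,0,-1]]}}

```text
clock: 23.5
ee_pos: [0.5739, 0.2647, 0.1153]
ee_rot: [[-0.993, 0.12, 0.0], [0.12, 0.993, 0.0], [-0.0, 0.0, -1.0]]
ft_force: [1.0, 0.5, -0.4]
finger_gap: 0.0856
grip_force: 0.0
```

Emit:
{"op": "carry_out", "data": {"targets": [[0,0,-0.2,0,0,0,-1],[0,0,-0.5,0,0,0,-1],[0,0,-0.8,0,0,0,-1],[0,0,-1,0,0,0,-1],[0,0,-1,0,0,0,-1]]}}

```text
clock: 23.92
ee_pos: [0.5752, 0.2651, 0.2202]
ee_rot: [[-0.993, 0.12, 0.008], [0.12, 0.993, 0.002], [-0.008, 0.003, -1.0]]
ft_force: [-0.4, -0.3, 0.2]
finger_gap: 0.0856
grip_force: 0.0
```

Emit:
{"op": "carry_out", "data": {"targets": [[0.8,0,-0.2,0,0,0,-1],[1,0,-0.3,0,0,0,-1],[1,0,-0.3,0,0,0,-1],[1,0,-0.3,0,0,0,-1],[1,0,-0.3,0,0,0,-1],[1,0,-0.3,0,0,0,-1],[1,0,-0.3,0,0,0,-1]]}}

```text
clock: 24.5
ee_pos: [0.4753, 0.2764, 0.2441]
ee_rot: [[-0.993, 0.121, -0.001], [0.121, 0.993, -0.0], [0.001, -0.001, -1.0]]
ft_force: [-0.2, 0.0, -0.1]
finger_gap: 0.0853
grip_force: 0.0
```

```bash
python3 lv.py; python3 w.py w14
python3 - <<'E'
from h import *
c=np.load("pics/w14.npy",allow_pickle=True).item()
for b in blobs(cv2.imread("pics/w14.png")[:,:,::-1].copy(),"red",60): print("knob",atz(c,b[1],.126))
E
```

```text
[([383, 249, 10, 11, 58], [387.6, 253.8])] up=383,257 (start 382.5,257.4)
[([250, 140, 5, 4, 17], [251.9, 141.6]), ([250, 146, 9, 16, 81], [253.7, 154.8])] 24.55
24.6 [0.4753 0.2764 0.2442] [[-0.993, 0.121, -0.001], [0.121, 0.993, -0.0], [0.001, -0.001, -1.0]] 0.08524541424026817
orange [([427, 87, 18, 24, 177], [432.8, 97.9])]
yellow [([246, 212, 18, 17, 234], [254.4, 220.0])]
red [([301, 264, 27, 13, 348], [314.0, 270.1])]
blue [([0, 296, 12, 17, 106], [5.8, 304.5])]
[[-128.8, 338.9], [-64.2, 304.0], [253.5, 218.0]]
knob [0.55836308 0.26634355 0.126     ]
```

The lever stands at about upright (0.22 rad), not yet on its stop. I'll shut the fingers and push it the last bit from the front, where a horizontal push does not jam.

Emit:
{"op": "carry_out", "data": {"targets": [[0,0,0.3,0,0,0,1],[0,0,0.6,0,0,0,1],[0,0,0.9,0,0,0,1],[0,0,1,0,0,0,1],[0,0,1,0,0,0,1]]}}

```text
clock: 25.02
ee_pos: [0.4739, 0.2761, 0.1427]
ee_rot: [[-0.993, 0.121, -0.005], [0.121, 0.993, -0.002], [0.005, -0.002, -1.0]]
ft_force: [-0.3, 0.4, -0.2]
finger_gap: 0.0255
grip_force: 0.0
```

Emit:
{"op": "carry_out", "data": {"targets": [[0,0,0.32,0,0,0,1],[-0.2,0,0.32,0,0,0,1],[-0.4,0,0.32,0,0,0,1],[-0.55,0,0.32,0,0,0,1],[-0.55,0,0.32,0,0,0,1]]}}

```text
clock: 25.43
ee_pos: [0.5326, 0.2697, 0.1147]
ee_rot: [[-0.993, 0.122, 0.004], [0.122, 0.993, 0.001], [-0.004, 0.001, -1.0]]
ft_force: [0.2, -0.5, 0.1]
finger_gap: 0.0
grip_force: 0.0
```

```bash
python3 lv.py
```

```text
[([383, 249, 10, 11, 56], [387.7, 253.9])] up=383,257 (start 382.5,257.4)
[([250, 140, 5, 4, 17], [251.9, 141.6]), ([250, 146, 9, 16, 82], [253.7, 154.7])] 25.4833
```

Emit:
{"op": "carry_out", "data": {"targets": [[-0.08,0,0,0,0,0,1],[-0.15,0,0,0,0,0,1],[-0.19,0,0,0,0,0,1],[-0.22,0,0,0,0,0,1],[-0.22,0,0,0,0,0,1],[-0.22,0,0,0,0,0,1]]}}

```text
clock: 25.98
ee_pos: [0.5509, 0.2674, 0.1131]
ee_rot: [[-0.993, 0.121, -0.0], [0.121, 0.993, -0.0], [0.0, -0.0, -1.0]]
ft_force: [-0.5, -0.7, -0.2]
finger_gap: -0.0004
grip_force: 0.0
```

```bash
python3 lv.py
```

```text
[([378, 253, 10, 11, 59], [382.7, 257.8])] up=383,257 (start 382.5,257.4)
[([250, 140, 5, 4, 17], [251.9, 141.6]), ([250, 146, 9, 16, 82], [253.7, 154.7])] 26.0333
```

The red grip is back at its starting pixel. I'll back away and verify.

Emit:
{"op": "carry_out", "data": {"targets": [[0.3,0,0,0,0,0,1],[0.7,0,0,0,0,0,1],[1,0,-0.3,0,0,0,1],[1,0,-0.7,0,0,0,1],[1,0,-1,0,0,0,1],[1,0,-1,0,0,0,1],[1,0,-1,0,0,0,1],[1,0,-1,0,0,0,1],[1,0,-1,0,0,0,1],[1,0,-1,0,0,0,1],[1,0,-1,0,0,0,1],[1,0,-1,0,0,0,1]]}}

```text
clock: 27.03
ee_pos: [0.4517, 0.2793, 0.2125]
ee_rot: [[-0.993, 0.121, -0.001], [0.121, 0.993, -0.0], [0.001, -0.001, -1.0]]
ft_force: [-1.0, 0.5, -0.1]
finger_gap: -0.0
grip_force: 0.0
```

```bash
python3 lv.py;python3 - <<'E'
from h import *
A=cv2.imread("pics/scene0.png",0).astype(int);B=cv2.imread("pics/sl.png",0).astype(int)
for n,(x,y,w,h) in dict(stand=(240,135,55,75),cut=(340,228,82,72),jar=(370,310,32,40),oil=(462,265,20,28),obj=(255,230,16,22),slide=(188,150,32,26),eye=(358,175,16,22)).items():
    print(n,np.abs(A-B)[y:y+h,x:x+w].mean().round(1))
E
```

```text
[([378, 252, 10, 12, 61], [382.5, 257.6])] up=383,257 (start 382.5,257.4)
[([250, 140, 5, 4, 17], [251.9, 141.6]), ([250, 146, 9, 16, 81], [253.7, 154.8])] 27.0833
stand 3.5
cut 4.5
jar 3.0
oil 14.3
obj 2.8
slide 3.4
eye 13.2
```

Run:
```python
from h import *
A=cv2.imread("pics/scene0.png");B=cv2.imread("pics/sl.png")
for n,(x,y,w,h) in dict(oil=(464,267,16,24),eye=(359,177,14,20),dish=(236,122,32,24)).items():
    r=cv2.matchTemplate(B[y-12:y+h+12,x-12:x+w+12],A[y:y+h,x:x+w],cv2.TM_CCOEFF_NORMED);print(n,cv2.minMaxLoc(r)[1::2],"centre 12,12")
cv2.imwrite("pics/o.png",B)
for i in (A,B): print(cv2.resize(cv2.cvtColor(i,6)[262:298:3,456:490:3],None,fx=1,fy=1).tolist())
```

```text
oil (0.899459958076477, (12, 12)) centre 12,12
eye (0.9533182382583618, (12, 12)) centre 12,12
dish (0.9916427135467529, (12, 12)) centre 12,12
[[120, 118, 117, 119, 119, 120, 121, 118, 121, 119, 115, 117], [120, 125, 123, 122, 120, 120, 117, 117, 120, 120, 120, 114], [122, 120, 120, 125, 119, 126, 82, 125, 121, 116, 122, 117], [120, 118, 118, 121, 122, 119, 20, 17, 117, 118, 124, 112], [125, 125, 119, 115, 74, 52, 8, 12, 121, 119, 114, 117], [119, 119, 123, 117, 63, 73, 71, 76, 121, 120, 119, 118], [123, 123, 124, 105, 54, 72, 82, 65, 123, 119, 120, 119], [117, 120, 122, 103, 114, 92, 70, 102, 125, 128, 123, 120], [122, 122, 124, 66, 119, 124, 119, 118, 120, 120, 121, 122], [124, 120, 119, 120, 56, 90, 69, 98, 120, 126, 117, 122], [116, 124, 124, 118, 105, 83, 90, 112, 120, 121, 123, 125], [121, 116, 125, 122, 122, 124, 125, 121, 125, 118, 122, 124]]
[[85, 86, 80, 81, 86, 83, 82, 122, 120, 120, 119, 120], [82, 85, 86, 82, 85, 86, 81, 86, 123, 120, 120, 114], [88, 89, 86, 84, 86, 90, 63, 88, 127, 120, 121, 118], [84, 82, 82, 80, 86, 86, 20, 19, 123, 118, 122, 117], [126, 84, 86, 78, 62, 52, 5, 13, 121, 126, 121, 123], [127, 124, 83, 88, 63, 81, 75, 76, 128, 125, 119, 124], [123, 109, 85, 91, 54, 75, 77, 65, 126, 120, 120, 125], [129, 86, 82, 100, 117, 96, 75, 106, 121, 127, 120, 121], [85, 85, 84, 69, 124, 119, 122, 118, 123, 122, 122, 119], [85, 82, 85, 80, 61, 91, 75, 98, 127, 122, 118, 122], [82, 84, 88, 84, 83, 90, 90, 112, 120, 126, 124, 129], [87, 79, 86, 84, 107, 123, 127, 126, 129, 119, 127, 128]]
```

The differences are only the arm's shadow. Nothing has moved, so I'm handing in.

```bash
python3 -c "
from bench import *
print(finish_job())"
```

```text
the job is handed in; nothing more can be done
None
```

I handed the job in at about 27 s: the trip test dropped the lever, the probe hangs home in its tube, the lever is back fully up, and nothing else moved in the views I checked. One risk for the judging is that my first lever push jammed, with about 60 N on the shut fingers and 73 N in all at the wrist, before I backed off and lifted it by gripping the bar.

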